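Unload the interlocked rod stage

TASK

The measurement is over: turn the shutter handle (the one over the quadrant plate) counter-clockwise to its stop, which frees the hold-down lever, then swing that lever counter-clockwise to its stop, away from the rod. Lift the rod straight out of its cradle and lay it down, not dropped, lengthwise and about centred in the one empty V rest of the tray, and let go. Leave both handles at their stops, and leave the other rods and everything else standing or lying about where it is.

Things in the scene. Friction and masses are not known exactly. Their poses are not given: they have to be found in the camera images.
- stage: The rod stage: fixed white plate 12 mm high, yaw varies, on the left or right of the table. Origin on the table; the plate spans x -70..130, y -140..160 mm of its frame. In a row at its x = 0: shutter handle axis at y = +100, hold-down lever axis at y = +5, rod cradle at y = -100 mm. Fixed on it: a white housing 50 x 130 mm, 74 mm high, centred at (104, 92) mm, and the lamp post.
- shutter (a joint): Shutter handle angle, rad: 0 to 1.45 (stop), growing counter-clockwise seen from above; starts at 0 to 0.3. Stays where left; friction about 0.2 N m. Its steel quadrant plate (radius 52 mm, 24 to 32 mm above the table) turns with it and blocks the hold-down lever's tail until past about 1.2.
- shutter_grip (a point): Point on the shutter handle's upright axis, 66 mm above the table, a good height to grip. The handle is an upright black fin 54 mm long, 14 mm thick, 38 to 84 mm above the table, centred on the axis. This point's axes turn with the handle: the fin lies along its y axis (the stage's y at joint 0).
- holddown (a joint): Hold-down lever angle, rad: 0 to 1.15 (stop), growing counter-clockwise seen from above; starts at 0 to 0.04. Locked (gives at most 0.2) until the shutter handle is past about 1.2. Stays where left; friction about 0.2 N m. Its steel tail (58 mm long, 24 to 32 mm above the table) swings in beside the quadrant plate.
- holddown_grip (a point): Point on the lever's upright axis, 70 mm above the table, a good height to grip. Black fin 54 x 14 mm, 38 to 90 mm above the table, centred on the axis; a steel bar 12 mm wide, 65 to 76 mm above the table, goes on from its end to 122 mm from the axis. This point's axes turn with the lever: fin and bar lie along its y axis, the bar towards -y (at joint 0 the stage's -y, over the rod).
- holddown_foot (a point): Underside of the rubber foot near the end of the lever's bar, 105 mm from the axis, 63 mm above the table; over the rod (3 mm above it) until the lever is swung away.
- cradle (a point): Where the axis of the rod lies in the stage's cradle, at its middle, 50 mm above the table; x is the cradle's length. Two V blocks, each 14 mm long and about 30 mm wide, stand at x = +-38 mm; between them the plate, 12 mm above the table, is clear.
- lamp_top (a point): Top of the fixed lamp post on the stage, 205 mm above the table; head 34 mm across, post 18 mm.
- rod: The rod to unload: steel, 20 mm diameter, 120 mm long, about 0.28 kg, lying in the stage's cradle, up to 12 mm off its middle lengthwise. Origin at its centre; its x axis is the rod's axis.
- tray: Fixed grey rod tray, 200 (x) x 240 (y) mm, floor 10 mm thick, side rims 20 mm high, yaw varies. Origin on the table, the plate spans x -80..120, y +-120 mm. Three alike V rests stand on it at y = -72, 0, 72 mm, x = 0; one is empty. A jar stands at its rear edge.
- rest_c_seat (a point): In the empty V rest: where the middle of the rod's axis is to lie, 50 mm above the table; x is the rest's length. The rest is an aluminium strip 110 x 30 mm, 6 mm thick on the tray floor (top 16 mm above the table), with two V blocks, 14 mm long, at x = +-38 mm. Which of the three places is empty varies.
- rest_c: The empty V rest (fixed). Origin under its centre, on the tray floor; x is its length.
- stock_a: Another rod of the same make, 20 x 120 mm, in one of the other rests: leave it. Origin at its centre, x along it.
- stock_b: Another rod of the same make, 20 x 120 mm, in one of the other rests: leave it. Origin at its centre, x along it.
- cleaner: Bystander: upright clear bottle, 48 mm diameter, 130 mm high, in front of the stage. Origin under it.
- objective: Bystander: small dark objective, 26 mm diameter, 40 mm high, standing on the stage's plate. Origin under it.
- jar: Bystander: amber jar, 44 mm diameter, 55 mm high, on the tray's rear edge. Origin under it.
- driver: Bystander: screwdriver, 170 mm long, lying in front of the tray. Origin under it.
- tin: Bystander: aluminium tin, 60 mm diameter, 80 mm high, behind the stage. Origin under it.
- samplebox: Bystander: closed white box 80 x 55 x 28 mm, behind the tray. Origin under it.
Things that resemble listed ones, but are neither listed nor needed, are in the scene too. Leave any yellow look-alike of the rod alone.

How it is judged:
By the outcome, as a careful person would: the job done as asked, in the order asked, and still so for the second after the job is handed in, with the robot touching nothing.
It also fails if it takes over 72 s, if anything falls off the work surface, if the arm or the gripper's body presses on something with over 40 N, if the wrist force passes 120 N, or if a joint passes its speed limit or range.

ROBOT

A 7-joint arm with a two-finger parallel gripper is mounted at the origin on the work surface. World frame = base frame: x ahead of the robot, y to its left, z up, the work surface at z = 0. Lengths are in mm, angles in degrees, forces in N, time in s.
With the tool pointing down it reaches from about 425 to 975 mm from the base axis. Payload 16.7 kg.
Tool frame: the origin (TCP) lies on the centre line of the jaws, within the pads' length; the fingertips stand 11 mm ahead of it and the grasp point (between the pads) lies 8 mm behind it; x points along the fingers, z is the direction in which the jaws open and shut, and the axes are right-handed (so a half turn about x gives the same grasp; the last joint's range is limited). The gripper opens to 85 mm and grips with 20 to 120 N. Pads are 22 mm wide; open, the fingers measure 114 mm over their backs; the gripper's body (76 mm by 85 mm) begins 54 mm behind the grasp point. The pads swing forward as they close: fully open they stand 13 mm farther back than shut.
Start: joints at [-74.742, 24.414, 4.234, 92.017, -1.954, 63.644, -3.845], TCP at [272.648, 617.446, 242.302] pointing down, gripper open.
Joint ranges: [-163.25, 163.25], [-28.42, 122.38], [-70.27, 78.77], [12.13, 141.07], [-58.53, 238.53], [9.26, 117.41], [-156.51, 156.51]. Speed limits (degrees/s): [108.29, 108.29, 136.94, 136.94, 172.46, 172.46, 172.46].

INTERFACE

Orientations are given as a 3x3 rotation matrix whose columns are the frame's x, y, z axes.
In Python, from bench import arm gives the robot as it stands.
- The arm moves only by the tool play_rows, never from a script. Its argument "rows" is a list of rows, each an object with "grip": the finger opening in mm, from 0 to 85.4; "translation": the shift along the tool's x, y, z in mm, a list of three; "turn": the turn about the tool's x in rad. In form: [{"grip": grip, "translation": [dx, dy, dz], "turn": turn}, ...]. A call has 1 to 12 rows; each row is the pose to reach, as a shift and turn from the pose measured when the call began, along the tool's axes at that moment; what a row does not reach only later rows make up. A row lasts 1/8 s, in which the tool goes at most 62.5 mm and 10.7 degrees, less where a joint would pass 70% of its speed; a pose out of reach is approached as far as the arm can. A call with a gripper value outside its range is refused whole. The fingers move at their own pace and stop on an object; the grip force is fixed at half the most. Time passes only in rows, so rows that repeat a pose let the fingers close. It gives the time, the measured TCP pose, the force and the opening at its end, in the units of the state.
- arm.read_state(): the state, without advancing time (a new reading comes with each control period).
- arm.read_camera(name): name is "side" or "top"; returns a dict with "img" (420x560x3 uint8, blue, green, red), "intrinsics" (3x3 intrinsics, pixels), "R" (3x3) and "t" (3): a world point X has camera coordinates R X + t. Camera axes: x right, y down, z forward; pixel columns grow to the right and rows downward; lengths in mm; the calibration is good to about 2 mm. A picture is of the moment at which its call begins. There is no depth.
- arm.job_done(): hands the job in, once; it reports no verdict.
Trained networks look in a picture, given as the dict that the camera call returned (one of the last four; its "shot" number tells which), for a name from the list of things; names that differ only in an ending like _2 or _b are one class to them, and where a whole thing is asked for, a point or a joint stands for the part that bears it (a point fixed in the world has none). Each returns a list of dicts, best first, with "conf" (0 to 1); they miss things now and then, are a little off and sometimes report something else, mostly with a low value. They report only what shows in the picture. A call takes as long as a camera call. They do not tell look-alikes from the thing itself.
- arm.search_frame(name, picture): "extent" ([left, top, right, bottom] in pixels, round what is visible of it).
- arm.masks_of(name, picture): "mask" (420x560 bool, what is visible of it) and "extent" ([left, top, right, bottom] in pixels, round what is visible of it).
The state is a dict: "time": time; "joint_pos": joint angles; "qvel": joint speeds; "joint_torque": joint torques, N m; "tcp_pos": TCP position; "tool_rot": TCP orientation; "contact_force": force on the tool from outside, world axes, zero at the start; "torque": the same for the moment, N m; "finger_gap": finger opening in mm.
Only numpy, scipy, OpenCV 4.12 (cv2) and the standard library are available. Lean on these libraries where they do the work, as an engineer would, in place of code of your own. Each camera call takes 0.05 s, during which the arm holds its last target. There are 200 camera calls.

## Working session

There is one attempt and no reset: what is moved stays moved. The work goes in short steps, Python scripts to look and compute and a tool call to move; the robot and the scene stay as the last step left them, time stands still between calls to the robot, and variables do not carry over. Pictures are saved under pics/ and viewed, about 8 in all and at most 12, crops included, and the job is handed in when it is done.

Besides the shell and the picture viewer there is one more tool, called as name(argument=value, ...) on one line, values as JSON. play_rows: Moves the arm, as the interface text tells. Its arguments: {"type":"object","properties":{"rows":{"type":"array","items":{"type":"object","properties":{"grip":{"type":"number"},"translation":{"type":"array","items":{"type":"number"}},"turn":{"type":"number"}}}}},"required":["rows"]}

```bash
ls; mkdir -p pics; python3 - <<'E'
from bench import arm
import cv2,numpy as np
s=arm.read_state();print(s['tcp_pos'],s['tool_rot'],s['time'],s['finger_gap'])
for n in('side','top'):
    p=arm.read_camera(n);cv2.imwrite(f'pics/{n}1.png',p['img']);print(n,p['intrinsics'],p['R'],p['t'])
    for k in('shutter','holddown','holddown_foot','rod','stage','tray','rest_c','lamp_top','cleaner','objective','jar','tin','shutter_grip','cradle'):
        try: print(k,[(np.round(d['extent']).tolist(),round(d['conf'],2)) for d in arm.search_frame(k,p)][:5])
        except Exception as e: print(k,e)
E
```

```text
pics
[272.49687982 617.1129947  241.59643291] [[-4.49045042e-04 -9.14771072e-01  4.03972382e-01]
 [-1.24382575e-03  4.03972621e-01  9.14770230e-01]
 [-9.99999126e-01 -9.16982140e-05 -1.31921772e-03]] 0.0 85.47497887483755
side [[380.91432071   0.         278.86461613]
 [  0.         380.91432071 212.6523905 ]
 [  0.           0.           1.        ]] [[ 9.99826022e-01 -1.64350263e-02  8.82129792e-03]
 [-6.27370785e-04 -5.02284423e-01 -8.64702241e-01]
 [ 1.86422046e-02  8.64546267e-01 -5.02207347e-01]] [-523.95455691  142.93324375  990.50367238]
shutter [([275.0, 183.0, 294.0, 204.0], 0.74)]
holddown [([276.0, 190.0, 294.0, 222.0], 0.82)]
holddown_foot [([278.0, 189.0, 293.0, 218.0], 0.49)]
rod [([174.0, 216.0, 216.0, 224.0], 0.84), ([255.0, 219.0, 297.0, 228.0], 0.75), ([200.0, 266.0, 225.0, 302.0], 0.75), ([201.0, 233.0, 241.0, 251.0], 0.5)]
stage [([258.0, 176.0, 330.0, 245.0], 0.59)]
tray [([254.0, 279.0, 386.0, 393.0], 0.56)]
rest_c [([276.0, 309.0, 332.0, 340.0], 0.83)]
lamp_top [([260.0, 179.0, 329.0, 243.0], 0.58)]
cleaner [([238.0, 172.0, 251.0, 214.0], 0.55), ([277.0, 189.0
[... 882 characters left out ...]
.0], 0.68), ([190.0, 293.0, 200.0, 345.0], 0.65)]
stage [([125.0, 142.0, 250.0, 239.0], 0.78), ([140.0, 245.0, 168.0, 268.0], 0.21)]
tray [([318.0, 137.0, 432.0, 232.0], 0.79)]
rest_c [([365.0, 172.0, 388.0, 212.0], 0.89), ([140.0, 246.0, 170.0, 264.0], 0.4)]
lamp_top [([126.0, 140.0, 251.0, 240.0], 0.97), ([366.0, 172.0, 390.0, 213.0], 0.61)]
cleaner [([141.0, 244.0, 171.0, 266.0], 0.68)]
objective [([142.0, 248.0, 171.0, 268.0], 0.49), ([221.0, 186.0, 232.0, 236.0], 0.44)]
jar [([370.0, 143.0, 391.0, 164.0], 0.53)]
tin [([155.0, 122.0, 189.0, 150.0], 0.72)]
shutter_grip [([130.0, 192.0, 171.0, 215.0], 0.77), ([157.0, 120.0, 184.0, 152.0], 0.64)]
cradle [([126.0, 137.0, 252.0, 242.0], 0.8)]
```

```bash
python3 - <<'E'
import cv2
a=cv2.imread('pics/top1.png')[110:360,100:460];cv2.imwrite('pics/top1z.png',cv2.resize(a,(792,550),interpolation=cv2.INTER_CUBIC))
a=cv2.imread('pics/side1.png')[150:410,140:420];cv2.imwrite('pics/side1z.png',cv2.resize(a,(644,598),interpolation=cv2.INTER_CUBIC))
E
```

```text
(no output)
```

View pics/top1z.png

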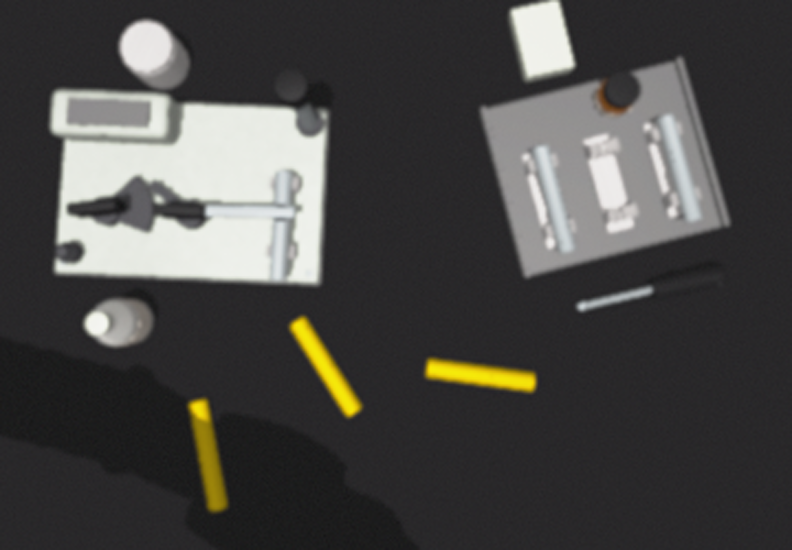

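View pics/side1z.png

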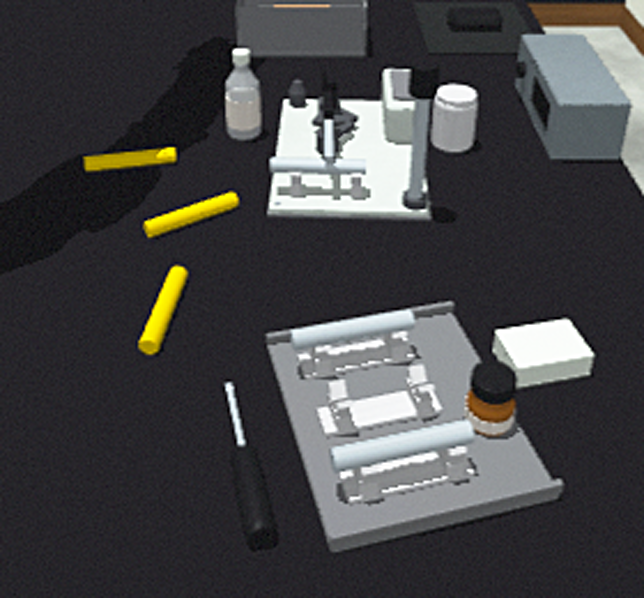

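The one empty rest is the middle strip at top-crop (608,183). The stage rod is at (283,225) under the bar, in the cradle on the white plate. The yellow rods at (325,367), (480,375) and (208,455) are look-alikes lying on the table. Next I measure poses from both views.

```bash
cat > h.py <<'E'
from bench import arm
import cv2,numpy as np
from scipy.optimize import least_squares
def proj(p,X):
    c=np.atleast_2d(X)@p['R'].T+p['t']; u=c@p['intrinsics'].T
    return u[:,:2]/u[:,2:]
def tri(pa,ua,pb,ub):
    f=lambda X:np.r_[proj(pa,X)[0]-ua,proj(pb,X)[0]-ub]
    r=least_squares(f,[600,0,30]);return r.x,np.abs(r.fun).max()
def onz(p,u,z):
    d=p['R'].T@np.linalg.solve(p['intrinsics'],[u[0],u[1],1]);c=-p['R'].T@p['t']
    return c+d*(z-c[2])/d[2]
def W(pose,P):
    P=np.atleast_2d(P).astype(float);c,s=np.cos(pose[2]),np.sin(pose[2])
    return np.c_[pose[0]+c*P[:,0]-s*P[:,1],pose[1]+s*P[:,0]+c*P[:,1],P[:,2]]
def subpix(p,uv):
    g=cv2.cvtColor(p['img'],cv2.COLOR_BGR2GRAY)
    return cv2.cornerSubPix(g,np.float32(uv).reshape(-1,1,2),(3,3),(-1,-1),(3,50,.01)).reshape(-1,2)
def axis_ends(m):
    (c,(w,h),a)=cv2.minAreaRect(np.argwhere(m)[:,::-1].astype(np.float32))
    a=np.radians(a)
    d=np.array([np.cos(a),np.sin(a)])*w/2 if w>h else np.array([-np.sin(a),np.cos(a)])*h/2
    return np.array(c)-d,np.array(c)+d
E
python3 - <<'E'
from h import *
np.set_printoptions(precision=1,suppress=True)
T=arm.read_camera('top');S=arm.read_camera('side')
ct=lambda l:[(x/2.2+100-.3,y/2.2+110-.3) for x,y in l]
cs=lambda l:[(x/2.3+140-.3,y/2.3+150-.3) for x,y in l]
def fit(name,Pt,ut,Ps,us,x0):
    ut=subpix(T,ut);us=subpix(S,us)
    f=lambda q:np.r_[proj(T,W(q,Pt))-ut,proj(S,W(q,Ps))-us].ravel()
    r=least_squares(f,x0,x_scale=[100,100,1],loss='soft_l1');print(name,r.x[:2],np.degrees(r.x[2]),'\nres',f(r.x).reshape(-1,2).round(1).tolist());return r.x
# stage: back-right(+x,-y), front-right(-x,-y), front-left(-x,+y)
st=fit('stage',[[130,-140,12],[-70,-140,12],[-70,160,12]],ct([(328,108),(320,283),(55,272)]),
 [[-70,-140,12],[130,-140,12]],cs([(268,210),(430,212)]),[540,210,0])
tr=fit('tray',[[120,120,10],[-80,120,10]],ct([(482,107),(526,276)]),[[-80,-120,10]],cs([(331,540)]),[550,-250,.25])
np.save('fit.npy',[st,tr])
for p,n in((T,'top'),(S,'side')):
    for k in('rod','rest_c','shutter','holddown','stock_a'):
        for d in arm.masks_of(k,p)[:6]:
            e=axis_ends(d['mask']);print(n,k,round(d['conf'],2),np.round(d['extent']),'ends',e[0],e[1],d['mask'].sum())
for k,P in dict(shut=[0,100,66],hold=[0,5,70],foot=[0,-100,63],cradle=[0,-100,50],rA=[-60,-100,50],rB=[60,-100,50]).items():
    w=W(st,P);print(k,w[0],proj(T,w)[0],proj(S,w)[0])
for k,P in dict(c=[0,0,50],c1=[-55,0,16],c2=[55,0,16]).items():
    w=W(tr,P);print(k,w[0],proj(T,w)[0],proj(S,w)[0])
E
```

```text
stage [535.1 247.2] -1.8848624646039849 
res [[0.6, 0.5], [-0.1, -0.7], [-0.3, 0.7], [0.1, -2.0], [0.4, 0.9]]
tray [ 573.  -220.6] 13.343953764399062 
res [[-0.4, 0.7], [-1.6, -0.8], [-0.1, 2.8]]
top rod 0.86 [187. 294. 200. 344.] ends [189.7 292. ] [199.2 341.6] 423
top rod 0.62 [223. 185. 233. 238.] ends [227.5 188. ] [227.5 237. ] 357
top rod 0.62 [291. 271. 343. 286.] ends [294.1 277.1] [342.  283.7] 366
top rod 0.57 [236. 256. 266. 301.] ends [235.2 256.9] [260.9 297.1] 364
top rest_c 0.86 [363. 172. 389. 211.] ends [372.4 171.9] [382.9 214.3] 554
top rest_c 0.26 [170. 193. 232. 213.] ends [166.6 201.2] [230.8 213.4] 509
top shutter 0.73 [133. 191. 168. 212.] ends [131.2 197.3] [170.2 204.2] 561
top shutter 0.37 [319. 136. 432. 234.] ends [422.3 174.1] [326.3 198.1] 5398
top shutter 0.36 [170. 193. 233. 213.] ends [166.7 201.5] [231.9 213.1] 525
top holddown 0.71 [172. 193. 233. 213.] ends [166.7 201.4] [232.1 212.9] 496
top stock_a 0.93 [343. 177. 359. 227.] ends [345.5 177.6] [357.5 223.9] 312
top stock_a 0.78 [401. 162. 417. 209.] ends [401.6 162.7] [415.1 210.2] 410
side rod
[... 591 characters left out ...]
ddown 0.72 [274. 188. 294. 220.] ends [287.7 190.8] [282.5 220.1] 240
side stock_a 0.91 [266. 286. 321. 302.] ends [319.4 289.8] [264.8 297.3] 511
side stock_a 0.75 [282. 334. 349. 354.] ends [345.  336.9] [283.2 349.8] 652
shut [538.4 347.1  66. ] [142.8 204.8] [281.6 186. ]
hold [535.3 252.1  70. ] [182.2 205.9] [281.4 198.3]
foot [531.8 147.2  63. ] [226.7 207.6] [280.9 217.6]
cradle [531.8 147.2  50. ] [227.4 208.1] [280.9 221.4]
rA [471.9 149.2  50. ] [226.3 232.9] [260.2 221.1]
rB [591.8 145.2  50. ] [228.5 183.6] [301.6 221.8]
c [ 573.  -220.6   50. ] [378.8 191.1] [304.6 314.6]
c1 [ 519.5 -233.3   16. ] [381.2 214.2] [278.6 331.2]
c2 [ 626.6 -207.9   16. ] [370.2 171.9] [328.5 321.7]
```

```bash
python3 - <<'E'
from h import *
np.set_printoptions(precision=1,suppress=True)
T=arm.read_camera('top');S=arm.read_camera('side')
# dark fin of the shutter, top view
hsv=T['img'].max(2);roi=np.zeros_like(hsv,bool);roi[195:214,126:160]=1
m=roi&(hsv<45);n,l,stt,c=cv2.connectedComponentsWithStats(m.astype(np.uint8));k=1+stt[1:,4].argmax()
e=axis_ends(l==k);print('fin',e,stt[k]);a,b=[onz(T,q,84) for q in e];print(a,b,'mid',(a+b)/2)
for nm,t1,t2,s1,s2 in(('rod',(227.5,237),(227.5,188),(256,221),(298.1,222.5)),
 ('stockL',(357.5,223.9),(345.5,177.6),(264.8,297.3),(319.4,289.8)),('stockR',(415.1,210.2),(401.6,162.7),(283.2,349.8),(345,336.9))):
    A,ra=tri(T,t1,S,s1);B,rb=tri(T,t2,S,s2);d=B-A;print(nm,(A+B)/2,'len',np.linalg.norm(d),'yaw',np.degrees(np.arctan2(d[1],d[0])),ra,rb)
A,_=tri(T,(382.9,214.3),S,(277.4,329));B,_=tri(T,(372.4,171.9),S,(328.3,318.5));print('rest',A,B,(A+B)/2,np.degrees(np.arctan2(*(B-A)[1::-1])))
E
```

```text
fin (array([156.5, 201.7]), array([139.1, 208.7])) [138 200  20   8  49]
[543.7 309.4  84. ] [527.4 349.7  84. ] mid [535.5 329.5  84. ]
rod [521.4 147.   49.1] len 120.86304806425305 yaw 1.0728447212399816 0.3743657522883268 0.07602759472649723
stockL [ 550.9 -154.2   47.3] len 121.57203466915034 yaw 12.726733005510921 0.7073121259724076 1.1990266338596314
stockR [ 586.2 -293.4   48.3] len 122.739042271268 yaw 13.865883594471883 0.027955943333722644 0.8863830316190047
rest [ 517.6 -235.5   24.8] [ 624.7 -210.8   28.4] [ 571.1 -223.1   26.6] 12.952896514629645
```

play_rows(rows=[{"grip":60,"translation":[20,-60,-24],"turn":0.16},{"grip":60,"translation":[40,-115,-46],"turn":0.33},{"grip":60,"translation":[60,-170,-67],"turn":0.5},{"grip":60,"translation":[80,-225,-89],"turn":0.66},{"grip":60,"translation":[80,-280,-111],"turn":0.83},{"grip":60,"translation":[80,-330,-131],"turn":1.0},{"grip":60,"translation":[80,-352,-140],"turn":1.065},{"grip":60,"translation":[80,-352,-140],"turn":1.065},{"grip":60,"translation":[80,-352,-140],"turn":1.065},{"grip":60,"translation":[80,-352,-140],"turn":1.065}])

```text
time: 3.45
tcp_pos: [537.1, 348.6, 162.3]
tool_rot: [[-0.0, -0.093, 0.996], [0.0, 0.996, 0.093], [-1.0, 0.0, -0.0]]
contact_force: [-0.5, 0.8, 0.1]
finger_gap: 59.8
```

```bash
python3 - <<'E'
from h import *
np.set_printoptions(precision=2,suppress=True)
s=arm.read_state();print(s['time'],s['tcp_pos'],s['tool_rot'],s['contact_force'],s['joint_pos'],s['finger_gap'])
p=arm.read_camera('side');cv2.imwrite('pics/s2.png',cv2.resize(p['img'][140:260,210:370],(800,600),interpolation=cv2.INTER_CUBIC))
E
```

```text
3.45 [537.11 348.57 162.27] [[-0.   -0.09  1.  ]
 [ 0.    1.    0.09]
 [-1.    0.   -0.  ]] [-0.54  0.78  0.12] [-54.82  26.91  21.46 101.81 -11.93  53.51 -23.04] 59.83443951438004
```

View pics/s2.png

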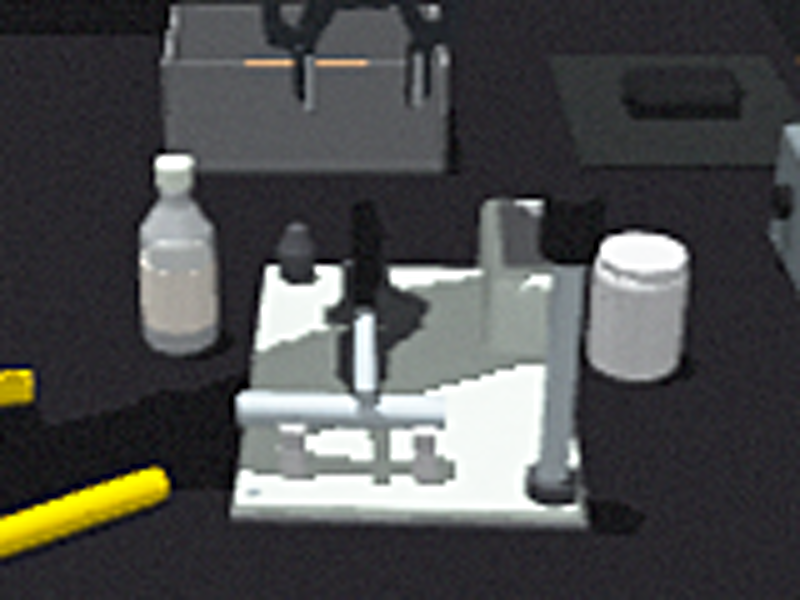

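The fingers straddle the handle. The objective at (297,250) and the bottle at (175,270) are clear. Descending and closing.

play_rows(rows=[{"grip":60,"translation":[40,-1,1],"turn":0},{"grip":60,"translation":[75,-1,1],"turn":0},{"grip":60,"translation":[95,-1,1],"turn":0},{"grip":60,"translation":[104,-1,1],"turn":0},{"grip":60,"translation":[104,-1,1],"turn":0},{"grip":10,"translation":[104,-1,1],"turn":0},{"grip":10,"translation":[104,-1,1],"turn":0},{"grip":10,"translation":[104,-1,1],"turn":0},{"grip":10,"translation":[104,-1,1],"turn":0},{"grip":10,"translation":[104,-1,1],"turn":0}])

```text
time: 4.75
tcp_pos: [540.5, 348.1, 59.5]
tool_rot: [[0.004, -0.092, 0.996], [0.002, 0.996, 0.092], [-1.0, 0.002, 0.004]]
contact_force: [9.1, 2.9, -1.1]
finger_gap: 13.0
```

play_rows(rows=[{"grip":10,"translation":[0,0,0.5],"turn":-0.12},{"grip":10,"translation":[0,0,0.5],"turn":-0.24},{"grip":10,"translation":[0,0,0.5],"turn":-0.36},{"grip":10,"translation":[0,0,0.5],"turn":-0.48},{"grip":10,"translation":[0,0,0.5],"turn":-0.6},{"grip":10,"translation":[0,0,0.5],"turn":-0.72},{"grip":10,"translation":[0,0,0.5],"turn":-0.84},{"grip":10,"translation":[0,0,0.5],"turn":-0.84}])

```text
time: 5.75
tcp_pos: [539.1, 347.2, 59.5]
tool_rot: [[0.0, -0.804, 0.595], [0.001, 0.595, 0.804], [-1.0, 0.0, 0.001]]
contact_force: [-12.6, -5.4, 8.9]
finger_gap: 13.1
```

play_rows(rows=[{"grip":10,"translation":[0,0,-0.5],"turn":-0.12},{"grip":10,"translation":[0,0,-0.5],"turn":-0.24},{"grip":10,"translation":[0,0,-0.5],"turn":-0.36},{"grip":10,"translation":[0,0,-0.5],"turn":-0.46},{"grip":10,"translation":[0,0,-0.5],"turn":-0.52},{"grip":10,"translation":[0,0,-0.5],"turn":-0.56},{"grip":10,"translation":[0,0,-0.5],"turn":-0.56},{"grip":10,"translation":[0,0,-0.5],"turn":-0.56}])

```text
time: 6.75
tcp_pos: [539.0, 346.0, 59.6]
tool_rot: [[-0.0, -0.997, 0.079], [-0.0, 0.079, 0.997], [-1.0, 0.0, -0.0]]
contact_force: [-1.9, -5.6, 3.6]
finger_gap: 13.5
```

```bash
python3 - <<'E'
from h import *
s=arm.read_state();R=s['tool_rot'];print(np.degrees(np.arctan2(R[1][2],R[0][2])),s['torque'],s['contact_force'])
E
```

```text
85.4450832535871 [-1.2497429   0.16474366 -2.06149375] [-1.8539466  -5.59334491  3.58479345]
```

play_rows(rows=[{"grip":45,"translation":[0,0,0],"turn":-0.02},{"grip":45,"translation":[0,0,0],"turn":-0.02},{"grip":45,"translation":[0,0,0],"turn":-0.02},{"grip":45,"translation":[0,0,0],"turn":-0.02},{"grip":45,"translation":[-30,0,0],"turn":0},{"grip":45,"translation":[-80,0,0],"turn":0},{"grip":45,"translation":[-90,0,0],"turn":0.1},{"grip":55,"translation":[-90,-1,-30],"turn":0.28},{"grip":55,"translation":[-90,-2,-60],"turn":0.46},{"grip":55,"translation":[-90,-3,-94],"turn":0.64},{"grip":55,"translation":[-90,-4,-94],"turn":0.82},{"grip":55,"translation":[-90,-4,-94],"turn":1.0}])

```text
time: 8.25
tcp_pos: [535.7, 251.6, 149.8]
tool_rot: [[0.0, -0.466, 0.885], [0.0, 0.885, 0.466], [-1.0, 0.0, 0.0]]
contact_force: [0.4, 0.7, 0.0]
finger_gap: 55.0
```

```bash
python3 - <<'E'
from h import *
s=arm.read_state();R=s['tool_rot'];print(np.degrees(np.arctan2(R[1][2],R[0][2])),s['tcp_pos'])
E
```

```text
27.765939144148653 [535.66911003 251.6044402  149.84796704]
```

play_rows(rows=[{"grip":55,"translation":[0,0,0],"turn":0.17},{"grip":55,"translation":[0,0,0],"turn":0.34},{"grip":55,"translation":[0,0,0],"turn":0.5},{"grip":55,"translation":[20,0,0],"turn":0.5},{"grip":55,"translation":[60,0,0],"turn":0.5},{"grip":55,"translation":[80,0,0],"turn":0.5},{"grip":55,"translation":[88,0,0],"turn":0.5},{"grip":55,"translation":[88,0,0],"turn":0.5},{"grip":10,"translation":[88,0,0],"turn":0.5},{"grip":10,"translation":[88,0,0],"turn":0.5},{"grip":10,"translation":[88,0,0],"turn":0.5},{"grip":10,"translation":[88,0,0],"turn":0.5}])

```text
time: 9.75
tcp_pos: [536.8, 251.9, 62.8]
tool_rot: [[0.002, 0.016, 1.0], [0.001, 1.0, -0.016], [-1.0, 0.001, 0.002]]
contact_force: [4.1, -0.6, 6.6]
finger_gap: 13.7
```

play_rows(rows=[{"grip":10,"translation":[0,0,0],"turn":-0.12},{"grip":10,"translation":[0,0,0],"turn":-0.24},{"grip":10,"translation":[0,0,0],"turn":-0.36},{"grip":10,"translation":[0,0,0],"turn":-0.48},{"grip":10,"translation":[0,0,0],"turn":-0.6},{"grip":10,"translation":[0,0,0],"turn":-0.72},{"grip":10,"translation":[0,0,0],"turn":-0.84},{"grip":10,"translation":[0,0,0],"turn":-0.96},{"grip":10,"translation":[0,0,0],"turn":-1.06},{"grip":10,"translation":[0,0,0],"turn":-1.14},{"grip":10,"translation":[0,0,0],"turn":-1.2},{"grip":10,"translation":[0,0,0],"turn":-1.2}])

```text
time: 11.25
tcp_pos: [535.8, 251.2, 62.9]
tool_rot: [[0.0, -0.925, 0.38], [0.001, 0.38, 0.925], [-1.0, 0.0, 0.001]]
contact_force: [-7.4, -2.0, 7.4]
finger_gap: 13.0
```

```bash
python3 - <<'E'
from h import *
s=arm.read_state();R=s['tool_rot'];print(np.degrees(np.arctan2(R[1][2],R[0][2])),s['torque'],s['contact_force'])
E
```

```text
67.68785689018706 [-0.3858266   1.44654173 -2.87261917] [-7.35209841 -2.02280288  7.43309893]
```

play_rows(rows=[{"grip":45,"translation":[0,0,0],"turn":-0.02},{"grip":45,"translation":[0,0,0],"turn":-0.02},{"grip":45,"translation":[0,0,0],"turn":-0.02},{"grip":45,"translation":[0,0,0],"turn":-0.02},{"grip":45,"translation":[-30,0,0],"turn":0},{"grip":45,"translation":[-80,0,0],"turn":0},{"grip":50,"translation":[-90,-8,-30],"turn":-0.12},{"grip":50,"translation":[-90,-16,-70],"turn":-0.24},{"grip":50,"translation":[-90,-26,-102],"turn":-0.356},{"grip":50,"translation":[-90,-26,-102],"turn":-0.356},{"grip":50,"translation":[-90,-26,-102],"turn":-0.356}])

```text
time: 12.62
tcp_pos: [521.3, 147.4, 152.9]
tool_rot: [[0.0, -0.999, 0.034], [0.001, 0.034, 0.999], [-1.0, -0.0, 0.001]]
contact_force: [-0.4, -0.3, -0.3]
finger_gap: 50.3
```

```bash
python3 - <<'E'
from h import *
np.set_printoptions(precision=1,suppress=True)
st,tr=np.load('fit.npy')
s=arm.read_state();R=s['tool_rot'];print(np.degrees(np.arctan2(R[1][2],R[0][2])),s['tcp_pos'],s['joint_pos'])
S=arm.read_camera('side');T=arm.read_camera('top')
a=cv2.resize(S['img'][150:260,230:350],(400,367),interpolation=cv2.INTER_CUBIC);b=cv2.resize(T['img'][130:250,120:260],(400,343),interpolation=cv2.INTER_CUBIC)
im=np.zeros((367,800,3),np.uint8);im[:,:400]=a;im[:343,400:]=b;cv2.imwrite('pics/s3.png',im)
for d in arm.masks_of('rod',S)[:5]: print(d['conf'],d['extent'],*axis_ends(d['mask']))
print(proj(S,W(st,[[-70.,-100,50],[50,-100,50]])))
E
```

```text
88.02316038024368 [521.3 147.4 152.9] [-18.7  18.   -4.6 113.8   1.8  48.2  63.7]
0.85 [199.0, 263.8, 225.4, 303.5] [218.3 265.1] [202.4 302.7]
0.68 [256.1, 216.2, 298.7, 225.6] [257. 221.] [298.  222.5]
0.58 [201.9, 232.0, 242.9, 251.3] [242.2 235.5] [202.7 249. ]
0.49 [176.0, 214.2, 217.2, 223.7] [215.3 217.7] [175.9 220.5]
[[256.7 221. ]
 [298.2 221.7]]
```

View pics/s3.png

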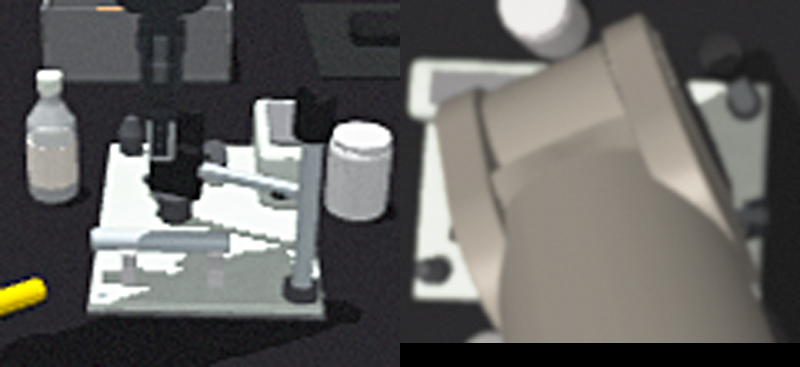

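The lever has swung clear and points at the lamp side. The rod still lies in the cradle at side px (257,221)–(298,222). Descending and gripping.

play_rows(rows=[{"grip":50,"translation":[40,0,0],"turn":0},{"grip":50,"translation":[80,0,0],"turn":0},{"grip":50,"translation":[102,0,0],"turn":0},{"grip":50,"translation":[111,0,0],"turn":0},{"grip":50,"translation":[111,0,0],"turn":0},{"grip":12,"translation":[111,0,0],"turn":0},{"grip":12,"translation":[111,0,0],"turn":0},{"grip":12,"translation":[111,0,0],"turn":0},{"grip":12,"translation":[111,0,0],"turn":0},{"grip":12,"translation":[111,0,0],"turn":0}])

```text
time: 14.02
tcp_pos: [521.6, 146.3, 42.7]
tool_rot: [[0.001, -0.999, 0.034], [-0.0, 0.034, 0.999], [-1.0, -0.001, -0.0]]
contact_force: [-1.2, -10.1, 9.2]
finger_gap: 18.3
```

play_rows(rows=[{"grip":12,"translation":[-5,0,0],"turn":0},{"grip":12,"translation":[-15,0,0],"turn":0},{"grip":12,"translation":[-30,0,0],"turn":0},{"grip":12,"translation":[-60,0,0],"turn":0},{"grip":12,"translation":[-90,0,0],"turn":0},{"grip":12,"translation":[-120,0,0],"turn":0},{"grip":12,"translation":[-120,0,0],"turn":0},{"grip":12,"translation":[-120,0,0],"turn":0}])

```text
time: 15.02
tcp_pos: [521.2, 146.4, 162.7]
tool_rot: [[0.001, -0.999, 0.034], [-0.0, 0.034, 0.999], [-1.0, -0.001, -0.0]]
contact_force: [0.1, 0.2, -2.6]
finger_gap: 18.0
```

```bash
python3 - <<'E'
from h import *
np.set_printoptions(precision=2,suppress=True)
s=arm.read_state();R=s['tool_rot'];print(np.degrees(np.arctan2(R[1][2],R[0][2])),s['tcp_pos'],s['finger_gap'],s['contact_force'],s['torque'])
d=np.array([571.5,-222.3,s['tcp_pos'][2]])-s['tcp_pos'];print(np.array(R).T@d)
E
```

```text
88.03812488820205 [521.19 146.36 162.65] 18.037169606408778 [ 0.14  0.19 -2.65] [-0.05  0.04  0.  ]
[   0.11  -62.9  -366.72]
```

play_rows(rows=[{"grip":12,"translation":[0,-5,-25],"turn":-0.02},{"grip":12,"translation":[0,-12,-65],"turn":-0.05},{"grip":12,"translation":[0,-20,-110],"turn":-0.08},{"grip":12,"translation":[0,-28,-155],"turn":-0.11},{"grip":12,"translation":[0,-35,-200],"turn":-0.14},{"grip":12,"translation":[0,-42,-245],"turn":-0.17},{"grip":12,"translation":[0,-50,-290],"turn":-0.2},{"grip":12,"translation":[0,-56,-325],"turn":-0.23},{"grip":12,"translation":[0,-61,-352],"turn":-0.255},{"grip":12,"translation":[0,-63,-367],"turn":-0.268},{"grip":12,"translation":[0,-63,-367],"turn":-0.268},{"grip":12,"translation":[0,-63,-367],"turn":-0.268}])

```text
time: 16.52
tcp_pos: [571.5, -221.2, 162.5]
tool_rot: [[0.0, -0.973, -0.232], [0.001, -0.232, 0.973], [-1.0, -0.0, 0.0]]
contact_force: [-0.3, 0.7, -2.4]
finger_gap: 18.5
```

```bash
python3 - <<'E'
from h import *
np.set_printoptions(precision=2,suppress=True)
s=arm.read_state();R=s['tool_rot'];print(np.degrees(np.arctan2(R[1][2],R[0][2])),s['tcp_pos'],s['finger_gap'],s['contact_force'],s['joint_pos'])
S=arm.read_camera('side');T=arm.read_camera('top')
for k in('rod','rest_c','stock_a'):
  for d in arm.masks_of(k,S)[:6]: print(k,round(d['conf'],2),np.round(d['extent']),*axis_ends(d['mask']))
cv2.imwrite('pics/s4.png',cv2.resize(S['img'][240:390,200:400],(800,600),interpolation=cv2.INTER_CUBIC));cv2.imwrite('pics/t4.png',T['img'])
t=s['tcp_pos'];a=np.radians(13.4)
for z in(t[2]+8,):
  for x in(-60,0,60): print(proj(S,[t[0]+x*np.cos(a),t[1]+x*np.sin(a),z]))
E
```

```text
103.43949427242721 [ 571.52 -221.18  162.46] 18.456104240491392 [-0.25  0.74 -2.4 ] [ 14.2   23.29   1.22 104.53  -0.65  52.18 119.16]
rod 0.86 [201. 230. 242. 252.] [242.18 235.5 ] [202.21 249.6 ]
rod 0.68 [173. 217. 215. 223.] [215.1  217.35] [176.01 220.14]
rod 0.68 [202. 265. 224. 305.] [218.58 264.82] [202.34 302.72]
rod 0.58 [275. 261. 338. 281.] [337.93 263.59] [275.01 274.08]
rest_c 0.77 [277. 309. 332. 340.] [328.99 319.27] [278.16 328.24]
stock_a 0.88 [265. 284. 319. 300.] [319.13 287.74] [265.85 297.14]
stock_a 0.74 [284. 330. 346. 352.] [344.15 336.64] [283.13 350.58]
stock_a 0.73 [241. 172. 250. 212.] [245.5 170. ] [245.5 210. ]
[[275.9  273.33]]
[[306.53 268.54]]
[[336.06 263.92]]
```

View pics/s4.png

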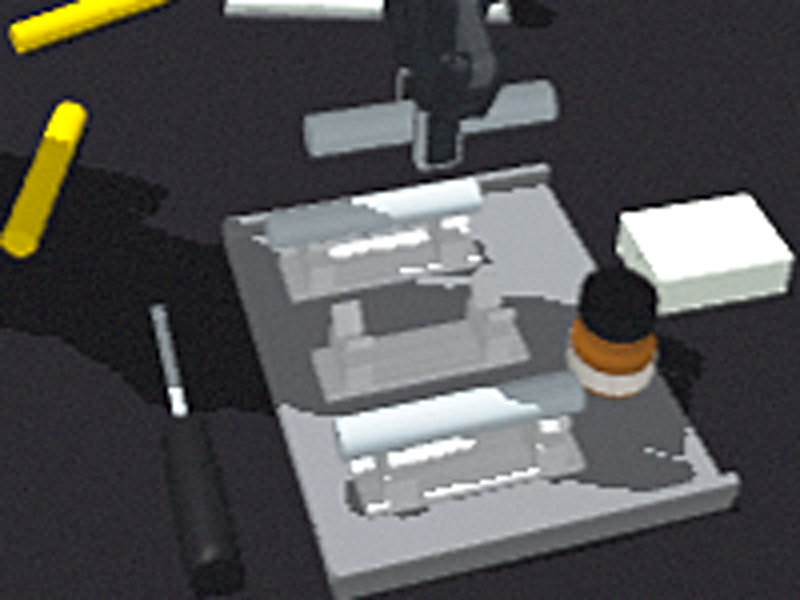

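```bash
python3 - <<'E'
from h import *
np.set_printoptions(precision=1,suppress=True)
S=arm.read_camera('side')
P=np.array([[-55,-15,10],[55,-15,10],[-55,15,16]],float);u=np.array([[322,402],[528,360],[312,350]])/4+[200,240]
q=[571.5,-222.3,np.radians(13.4)]
print(u.tolist(),proj(S,W(q,P)))
r=least_squares(lambda q:(proj(S,W(q,P))-u).ravel(),q,x_scale=[100,100,1]);print(r.x,np.degrees(r.x[2]),r.fun)
r=least_squares(lambda q:(proj(S,W([*q,np.radians(13.4)],P))-u).ravel(),q[:2]);print(r.x)
E
```

```text
[[280.5, 340.5], [332.0, 330.0], [278.0, 327.5]] [[279.7 339.4]
 [330.2 329.5]
 [276.1 326.5]]
[ 574.5 -224.6    0.2] 13.595370560180509 [ 0.7 -0.1 -0.3  0.3 -0.4 -0.1]
[ 574.5 -224.7]
```

play_rows(rows=[{"grip":12,"translation":[25,-0.5,-2],"turn":0},{"grip":12,"translation":[60,-0.5,-2],"turn":0},{"grip":12,"translation":[90,-0.5,-2],"turn":0},{"grip":12,"translation":[106,-0.5,-2],"turn":0},{"grip":12,"translation":[112,-0.5,-2],"turn":0},{"grip":12,"translation":[115,-0.5,-2],"turn":0},{"grip":12,"translation":[117,-0.5,-2],"turn":0},{"grip":12,"translation":[117,-0.5,-2],"turn":0}])

```text
time: 17.82
tcp_pos: [573.0, -224.0, 46.4]
tool_rot: [[0.002, -0.973, -0.232], [-0.0, -0.232, 0.973], [-1.0, -0.002, -0.001]]
contact_force: [-0.4, 1.0, -2.4]
finger_gap: 18.4
```

play_rows(rows=[{"grip":12,"translation":[1.5,0,0.5],"turn":0},{"grip":12,"translation":[2.5,0,0.5],"turn":0},{"grip":12,"translation":[3.5,0,0.5],"turn":0},{"grip":12,"translation":[3.5,0,0.5],"turn":0}])

```text
time: 18.32
tcp_pos: [573.1, -223.7, 43.5]
tool_rot: [[0.002, -0.973, -0.232], [-0.001, -0.232, 0.973], [-1.0, -0.002, -0.001]]
contact_force: [-2.4, 0.2, 7.6]
finger_gap: 17.8
```

play_rows(rows=[{"grip":12,"translation":[0.7,0,0],"turn":0},{"grip":12,"translation":[0.7,0,0],"turn":0}])

```text
time: 18.58
tcp_pos: [573.2, -223.8, 43.5]
tool_rot: [[0.002, -0.973, -0.232], [-0.001, -0.232, 0.973], [-1.0, -0.002, -0.001]]
contact_force: [-4.2, 1.1, 10.0]
finger_gap: 18.2
```

```bash
python3 - <<'E'
from h import *
np.set_printoptions(precision=2,suppress=True)
S=arm.read_camera('side');s=arm.read_state();print(s['contact_force'],s['torque'],s['tcp_pos'])
cv2.imwrite('pics/s5.png',cv2.resize(S['img'][260:380,240:400],(800,600),interpolation=cv2.INTER_CUBIC))
E
```

```text
[-4.61  1.47  9.41] [0.27 0.99 0.17] [ 573.18 -223.77   43.44]
```

View pics/s5.png

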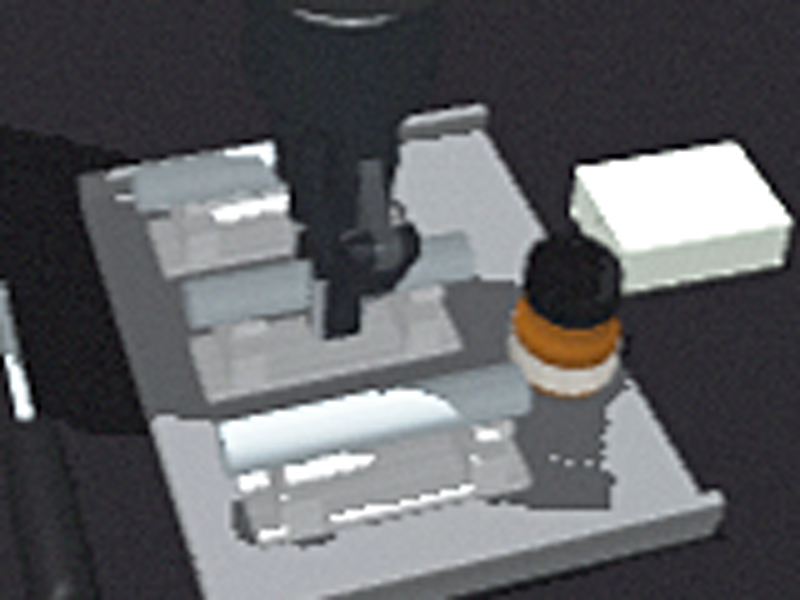

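The rod sits in the middle rest at neighbour height, from (185,300) to (470,255). Releasing with a small opening, then lifting.

play_rows(rows=[{"grip":24,"translation":[0,0,0],"turn":0},{"grip":30,"translation":[0,0,0],"turn":0},{"grip":36,"translation":[0,0,0],"turn":0},{"grip":36,"translation":[0,0,0],"turn":0},{"grip":36,"translation":[-10,0,0],"turn":0},{"grip":36,"translation":[-30,0,0],"turn":0},{"grip":36,"translation":[-70,0,0],"turn":0},{"grip":36,"translation":[-120,0,0],"turn":0},{"grip":36,"translation":[-170,50,0],"turn":0},{"grip":36,"translation":[-200,100,20],"turn":0},{"grip":36,"translation":[-220,120,30],"turn":0},{"grip":36,"translation":[-220,120,30],"turn":0}])

```text
time: 20.12
tcp_pos: [448.2, -222.7, 266.7]
tool_rot: [[0.007, -0.973, -0.231], [-0.002, -0.231, 0.973], [-1.0, -0.007, -0.004]]
contact_force: [1.4, 0.0, 0.6]
finger_gap: 36.0
```

```bash
python3 - <<'E'
from h import *
np.set_printoptions(precision=1,suppress=True)
S=arm.read_camera('side');T=arm.read_camera('top');s=arm.read_state();print(s['time'],s['tcp_pos'],s['contact_force'])
for n,p in(('S',S),('T',T)):
  for k in('stock_a','shutter','holddown'):
    for d in arm.masks_of(k,p)[:5]: print(n,k,round(d['conf'],2),*axis_ends(d['mask']))
a=cv2.resize(S['img'][160:380,230:400],(464,600),interpolation=cv2.INTER_CUBIC);b=cv2.resize(T['img'][120:250,110:260],(336,291),interpolation=cv2.INTER_CUBIC);c=cv2.resize(T['img'][120:250,310:460],(336,291),interpolation=cv2.INTER_CUBIC)
im=np.zeros((600,800,3),np.uint8);im[:,:464]=a;im[:291,464:]=b;im[300:591,464:]=c;cv2.imwrite('pics/s6.png',im)
E
```

```text
20.225 [ 449.3 -222.3  264.3] [ 0.4 -0.   0.3]
S stock_a 0.79 [319.4 287.9] [265.6 297.7]
S shutter 0.56 [274.8 182.4] [299.2 194.6]
S holddown 0.71 [271.3 201.8] [316.3 214.1]
S holddown 0.21 [330.2 322.9] [278.6 333.2]
T stock_a 0.83 [344.8 177.1] [358.4 224.6]
T stock_a 0.68 [401.9 163. ] [415.4 210.2]
T shutter 0.82 [150.3 185. ] [148.7 216.3]
T shutter 0.42 [345.5 176.9] [357. 223.]
T holddown 0.89 [212.7 164.6] [172.4 223.4]
```

View pics/s6.png

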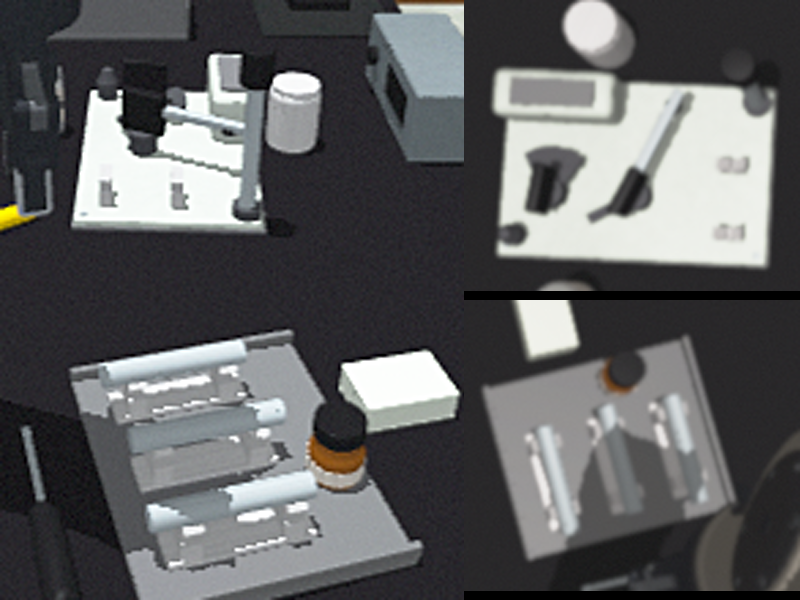

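```bash
python3 -c "
from bench import arm
print(arm.job_done())"
```

```text
the job is handed in; nothing more can be done
None
```

The job is done and handed in at about 20 s of the 72 s allowed; no verdict was reported.

**What I did:**
1. Turned the shutter handle counter-clockwise until it pushed back hard (about 2 N m).
2. Swung the hold-down lever counter-clockwise to its stop (about 2.9 N m).
3. Lifted the rod straight up out of the cradle.
4. Set it in the empty middle V rest with light contact (about 10 N) and opened the jaws only to 36 mm, so the fingers stayed clear of the neighbouring rods.

**Last checks (both cameras):**
- **Handles:** the shutter handle and the lever bar both lie at about the angles expected for their stops.
- **Rod:** it lies lengthwise in the middle rest at the same height as its neighbours, and looks centred to within a few mm. I judged this by eye from the picture, because the networks did not report the laid rod in the final views.
- **Everything else:** the stock rods measured as before in the top view. The jar, box, tin and objective look unmoved. The bottle and driver show only partly in that picture.

**Disagreements:** my estimates of the rest's position differed by about 3–4 mm, so I used a value in between. At the stops, the tool had turned about 4° past the expected handle angles. I put that down to the pads giving.

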